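# Balance the loaded counterweight bar on the half-round rest

## Robot

A 6-joint arm with a two-finger parallel gripper is mounted at the origin on a cart in front of the work surface, level with it; the furniture and walls round the work are solid. World frame = base frame: x ahead of the robot, y to its left, z up, the work surface at z = 0. Lengths are in m, angles in rad, forces in N, time in s.
With the tool pointing down it reaches from about 0.35 to 0.775 m from the base axis. Payload 5.5 kg.
Tool frame: the origin (TCP) lies midway between the tips of the shut fingers; the grasp point (between the pads) lies 19 mm behind it; z points along the fingers, y is the line along which they close (so a half turn about z gives the same grasp; the last joint's range is limited). The gripper opens to 85 mm and grips with 20 to 120 N. Pads are 22 mm wide; open, the fingers measure 114 mm over their backs; the gripper's body (76 mm by 85 mm) begins 54 mm behind the grasp point. The pads swing forward as they close: fully open they stand 13 mm farther back than shut.
Start: joints at [1.124, 0.313, 0.046, 1.304, 0, 1.431], TCP at [0.174, 0.548, 0.231] pointing down, gripper open.
Joint ranges: [-2.76, 2.76], [-0.86, 1.69], [-1.03, 1.26], [-2.2, 2.34], [-1.47, 1.5], [-3.14, 3.14]. Speed limits (rad/s): [2.57, 2.57, 3.14, 3.14, 3.14, 3.14].

## Interface

Orientations are given as a unit quaternion [w, x, y, z].
In Python, from workcell import telemetry, imaging, env gives the robot as it stands. The module is installed in compiled form; this text tells all that it offers.
- The arm moves only by the tool step_arm, never from a script. Its argument "moves" is a list of rows, each a list of 3 entries, a list of its own where there are three numbers: the shift along the tool's x, y, z in mm, then the turn, a rotation vector about the tool's x, y, z in rad, then the finger opening in mm, from 0 to 85.4. A call has 1 to 8 rows; each row is the pose to reach, as a shift and turn from the pose commanded when the call began, along the tool's axes at that moment; what a row does not reach only later rows make up. A row lasts 1/12 s, in which the tool goes at most 41.7 mm and 7.16 degrees, less where a joint would pass 70% of its speed; a pose out of reach is approached as far as the arm can. A call with a gripper value outside its range is refused whole. The fingers move at their own pace and stop on an object; "grip_force" is the grip in N (left out, the last holds). Time passes only in rows, so rows that repeat a pose let the fingers close. It gives the time, the measured TCP pose, the force, the opening and the grip force at its end, in the units of the state.
- telemetry.get_state(): the state, without advancing time (a new reading comes with each control period).
- imaging.read_camera(name): name is "side" or "top"; returns the picture (480x640x3 uint8, red, green, blue); there is no depth.
- imaging.camera_params(name): a dict with "camera_matrix" (3x3 intrinsics, pixels), "pose" (4x4, takes a point from camera to world coordinates). Camera axes: x right, y up, looking along -z (the intrinsics and any distortion apply to the point x, -y, -z); pixel columns grow to the right and rows downward; lengths in m; the calibration is good to about 2 mm. A picture is of the moment at which its call begins. camera_params takes no time and is no camera call.
- env.hand_in(): hands the job in; it is judged then, once.
The state is a dict: "clock": time; "joint_pos": joint angles; "qvel": joint speeds; "tau": joint torques, N m; "tcp_pos": TCP position; "orientation": TCP orientation; "wrist_force": force on the tool from outside, world axes, zero at the start; "ft_torque": the same for the moment, N m; "finger_gap": finger opening in m; "grip_force": force on a finger pad.
Only numpy, scipy, OpenCV 4.12 (cv2) and the standard library are available. Lean on these libraries where they do the work, as an engineer would, in place of code of your own. Each camera call takes 0.05 s, during which the arm holds its last target. There are 200 camera calls.

## Task

One of the two look-alike counterweight bars has a steel slug stuck somewhere inside it, the other is empty: lift them to find out which. Lay the empty one flat in the reagent tray, and balance the loaded one, right way up, squarely across the crest of the half-round rest so that it stays level by itself and its balance point can be marked. Leave the spare eyepiece, the objective canister and the lab timer where they stand.

Things in the scene. Friction and masses are not known exactly. Their poses are not given: they have to be found in the camera images.
- bar_1_centre (a point): bar_1: centre (half-way up) of one of two outwardly identical shut counterweight bars: aluminium, black end caps, flat smooth sides, 150 mm long (x), 36 mm wide (y), 28 mm high (z, up), lying flat; gripped across the 36 mm. One is empty (0.11 kg), the other holds a stuck steel slug (0.47 kg in all); masses vary by up to 13 %.
- bar_2_centre (a point): bar_2: the same as bar_1 in looks, size and axes; either may be the loaded one. The loaded bar's centre of mass is at half width and half height, but may lie anywhere up to 38 mm to either side of the middle of its length; the empty bar's is in the middle.
- rest_top (a point): middle of the crest of the half-round rest: a dark steel segment fixed to the desk, its crest 50 mm above it. The top is part of a level cylinder of radius 80 mm whose axis runs along the point's x; it falls away along +y and -y. 30 mm thick (x, narrower than a bar), 146 mm wide at the foot (y). A bar lies across it, its length along y.
- rest: the rest, fixed, with a grey base plate 50 x 170 x 6 mm; origin under its middle at desk height, axes as rest_top. A bar laid on it level with its centre of mass d off the crest line rolls and, if it does not slip off, comes to rest tilted by about d / 66 mm rad, heavy side down.
- reagent_tray: light shallow plastic tray, fixed, 128 mm (x) x 176 mm (y), floor 3 mm thick, walls 3 mm thick and 20 mm high; inside 122 x 170 mm. Origin at the middle of its underside, at desk height. A bar fits in along y.
- bar_1: the body of bar_1; origin at the middle of its underside
- bar_2: the body of bar_2; origin at the middle of its underside
- spare_eyepiece: bystander: spare eyepiece, 39 mm across, 52 mm high, standing loose; origin under its middle
- objective_can: bystander: white canister with a black cap, 34 mm across, 66 mm high, standing loose; origin under its middle
- lab_timer: bystander: small white timer, 62 x 66 x 20 mm, lying loose; origin under its middle
Mind the look-alikes: they are no part of the job. Leave any purple look-alike of the bar_2 alone.

How it is judged:
By the outcome, as a careful person would: the job done as asked, in the order asked, and still so for the second after the job is handed in, with the robot touching nothing.
It also fails if it takes over 67 s, if anything falls off the work surface, if the arm or the gripper's body presses on something with over 40 N, if the wrist force passes 120 N, or if a joint passes its speed limit or range.

## Working session

There is one attempt and no reset: what is moved stays moved. The work goes in short steps, Python scripts to look and compute and a tool call to move; the robot and the scene stay as the last step left them, time stands still between calls to the robot, and variables do not carry over. Pictures are saved under pics/ and viewed, at most 10 in all, crops included, and the job is handed in when it is done.

Besides the shell and the picture viewer there is one more tool, called after ">>>" as a command line: name --argument value ..., lists and objects as JSON in quotes. step_arm: Moves the arm, as the interface text tells. Its arguments: {"type":"object","properties":{"moves":{"type":"array"},"grip_force":{"type":"number"}},"required":["moves"]}

```bash
mkdir -p pics; python3 - <<'E'
from workcell import telemetry, imaging, env
import cv2
for n in("top","side"):
    cv2.imwrite(f"pics/{n}0.png",imaging.read_camera(n)[...,::-1]); p=imaging.camera_params(n); print(n,p)
print(telemetry.get_state())
E
```

```text
top {'camera_matrix': array([[505.82642405,   0.        , 325.42731451],
       [  0.        , 505.82642405, 236.2515646 ],
       [  0.        ,   0.        ,   1.        ]]), 'pose': array([[ 0.02482058,  0.99137159, -0.12871016,  0.36176868],
       [-0.99968057,  0.02400015, -0.00792157,  0.01071525],
       [-0.00476416,  0.12886566,  0.99165062,  1.24842298],
       [ 0.        ,  0.        ,  0.        ,  1.        ]])}
side {'camera_matrix': array([[536.89607888,   0.        , 322.40338478],
       [  0.        , 536.89607888, 235.07352917],
       [  0.        ,   0.        ,   1.        ]]), 'pose': array([[ 0.86267265,  0.2326516 , -0.44907587,  0.08964964],
       [-0.50538349,  0.43091022, -0.74759876, -0.71950781],
       [ 0.01958133,  0.87188853,  0.48931274,  0.53206234],
       [ 0.        ,  0.        ,  0.        ,  1.        ]])}
{'clock': 0.1, 'joint_pos': array([ 1.12437822e+00,  3.13961593e-01,  4.51000880e-02,  1.30360125e+00,
       -4.40333032e-05,  1.43118522e+00]), 'qvel': array([ 0.00093041, -0.00047518,  0.00399893, -0.0009099 , -0.00012257,
        0.00183496]), 'tau': array([ 3.42337858e-03, -4.81727636e+01,  2.99242902e+01,  1.28065195e-02,
       -6.66253050e-05, -1.65996352e-05]), 'tcp_pos': array([0.17348949, 0.54772683, 0.23048046]), 'orientation': array([-2.19586531e-04,  1.52802474e-01,  9.88256398e-01, -8.04058052e-04]), 'wrist_force': array([ 0.2691225 , -0.03690547,  0.54113549]), 'ft_torque': array([ 0.02794781,  0.0168226 , -0.00178512]), 'grip_force': 0.0, 'finger_gap': 0.08517205341602722}
```

View pics/top0.png

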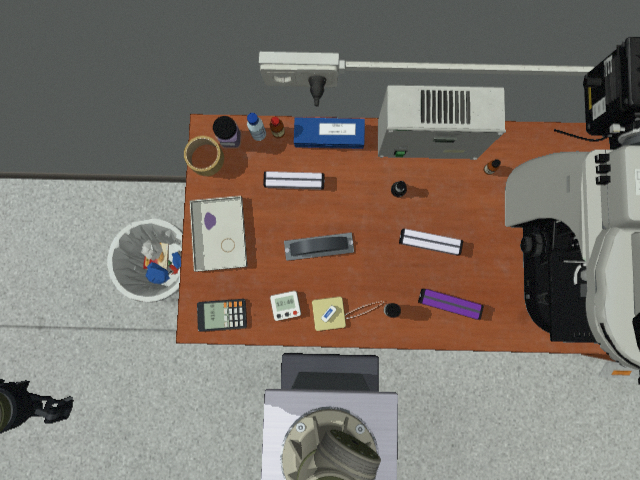

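View pics/side0.png

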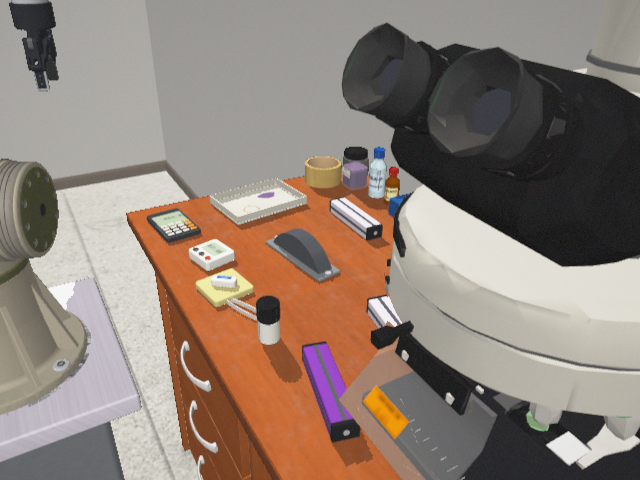

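The top view shows these candidates: white bars at (294,180) and (431,242), and a purple look-alike at (451,304), which I won't touch. The rest is at (320,246), the tray at (218,234), the eyepiece at (399,188), the can at (392,310) and the timer at (285,306). Next I'll measure and check a close crop.

```bash
cat > h.py <<'E'
import numpy as np, cv2
from scipy.spatial.transform import Rotation as R
from workcell import telemetry, imaging, env
def ray(n,uv,z):
    p=imaging.camera_params(n);K=p["camera_matrix"];T=p["pose"]
    d=np.linalg.inv(K)@np.array([uv[0],uv[1],1.]);d=T[:3,:3]@(d*[1,-1,-1])
    o=T[:3,3];return o+d*(z-o[2])/d[2]
def rect(mask,n,z,off=(0,0)):
    c=max(cv2.findContours(mask.astype(np.uint8),cv2.RETR_EXTERNAL,cv2.CHAIN_APPROX_NONE)[0],key=cv2.contourArea)
    w=np.array([ray(n,q[0]+np.array(off),z)[:2] for q in c],np.float32)
    r=cv2.minAreaRect(w*1000); b=cv2.boxPoints(r); e=[b[1]-b[0],b[2]-b[1]]
    l=max(e,key=np.linalg.norm); a=np.degrees(np.arctan2(l[1],l[0]))%180
    return np.round(r[0],1),np.round(sorted(r[1]),1),round(float(a),1)
E
cat > m.py <<'E'
from h import *
im=imaging.read_camera("top"); np.save("t0.npy",im)
hsv=cv2.cvtColor(im,cv2.COLOR_RGB2HSV).astype(int)
nr=(hsv[...,1]<110)   # not desk
for nm,(x0,y0,x1,y1),z in [("barA",(255,162,335,198),.028),("barB",(392,222,472,262),.028),("plate",(275,225,365,267),.006),("tray",(186,190,252,278),.02),("timer",(265,287,304,325),.02),("eyep",(385,175,410,203),.052),("can",(380,298,405,322),.066)]:
    print(nm,rect(nr[y0:y1,x0:x1],"top",z,(x0,y0)))
rs=(hsv[...,2]<75)&(hsv[...,1]<110)
print("restdark",rect(rs[225:267,275:365],"top",.04,(275,225)))
a=im[215:275,270:480,::-1]; b=im[155:215,240:450,::-1]
cv2.imwrite("pics/crop1.png",cv2.resize(np.vstack([b,a]),None,fx=3.8,fy=3.8,interpolation=cv2.INTER_CUBIC))
E
python3 m.py
```

```text
barA (array([658.7, 102.5]), array([ 43.6, 150.3]), 89.6)
barB (array([ 513.8, -234.9]), array([ 41. , 151.7]), 79.9)
plate (array([498.4,  37. ]), array([ 51.3, 170.3]), 98.4)
tray (array([523.4, 284.9]), array([131.8, 179.5]), 6.7)
timer (array([351.5, 113.5]), array([63.7, 67.7]), 103.2)
eyep (array([ 637.5, -153.1]), array([36.2, 37. ]), 1.4)
can (array([ 348.2, -137.9]), array([29.8, 37.1]), 91.4)
restdark (array([496.1,  35.8]), array([ 33.6, 138.3]), 98.6)
```

View pics/crop1.png

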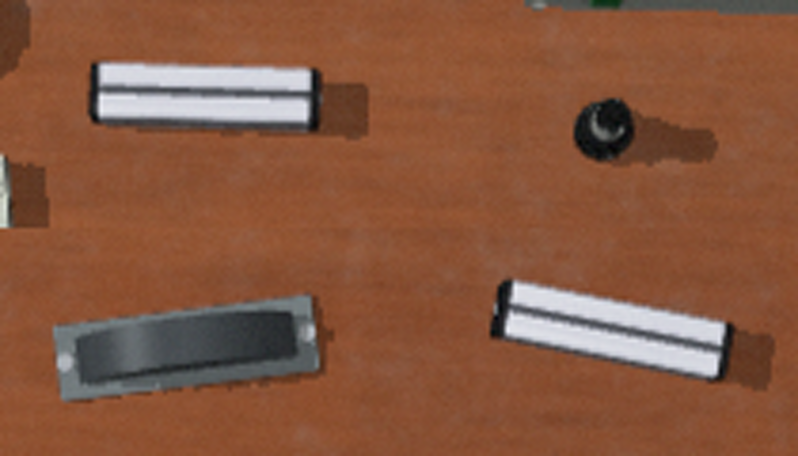

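The crop shows two identical white bars: A at (294,180) and B at (431,242). Both have black caps and neither is purple. The half-round rest sits between them, lower left. I'll go for A first.

```bash
cat > plan.py <<'E'
# usage: plan.py x,y,z,yawdeg(tool y dir) ...   each = pose at the end of one call
import sys; from h import *
s=telemetry.get_state(); p=s["tcp_pos"]*1000; q=s["orientation"]; r=R.from_quat(q[[1,2,3,0]])
for a in sys.argv[1:]:
    x,y,z,w=map(float,a.split(",")); w=np.radians(w)
    t=R.from_matrix(np.array([[-np.sin(w),np.cos(w),0],[np.cos(w),np.sin(w),0],[0,0,-1]]))
    v=np.array([x,y,z]); d=r.inv().apply(v-p); rv=(r.inv()*t).as_rotvec()
    print(np.round(d,0 if np.abs(d).max()>60 else 1).tolist(),np.round(rv,3).tolist(),"rows>=%.1f"%max(np.linalg.norm(d)/41.7,np.degrees(np.linalg.norm(rv))/7.16))
    p,r=v,t
E
python3 plan.py 420,324,200,36 662,103,150,0 662,103,5,-0.4
```

```text
[-303.0, -139.0, 31.0] [-0.001, 0.0, 0.636] rows>=8.0
[-321.0, 66.0, 50.0] [0.0, 0.0, 0.628] rows>=8.0
[0.0, 0.0, 145.0] [0.0, 0.0, 0.007] rows>=3.5
```

>>> step_arm --moves '[[[-303, -139, 31], [0, 0, 0.636], 60], [[-303, -139, 31], [0, 0, 0.636], 60], [[-303, -139, 31], [0, 0, 0.636], 60], [[-303, -139, 31], [0, 0, 0.636], 60], [[-303, -139, 31], [0, 0, 0.636], 60], [[-303, -139, 31], [0, 0, 0.636], 60], [[-303, -139, 31], [0, 0, 0.636], 60], [[-303, -139, 31], [0, 0, 0.636], 60]]'

```text
clock: 0.82
tcp_pos: [0.4204, 0.3235, 0.2002]
orientation: [-0.0, 0.454, 0.891, -0.0]
wrist_force: [0.5, 0.5, -0.7]
finger_gap: 0.0601
grip_force: 0.0
```

>>> step_arm --moves '[[[-321, 66, 50], [0, 0, 0.628], 60], [[-321, 66, 50], [0, 0, 0.628], 60], [[-321, 66, 50], [0, 0, 0.628], 60], [[-321, 66, 50], [0, 0, 0.628], 60], [[-321, 66, 50], [0, 0, 0.628], 60], [[-321, 66, 50], [0, 0, 0.628], 60], [[-321, 66, 50], [0, 0, 0.628], 60], [[-321, 66, 50], [0, 0, 0.628], 60]]'

```text
clock: 1.48
tcp_pos: [0.6626, 0.1023, 0.1496]
orientation: [-0.0, 0.707, 0.707, -0.0]
wrist_force: [0.5, -0.0, 0.6]
finger_gap: 0.06
grip_force: 0.0
```

```bash
python3 plan.py 662,103,150,0 662,103,5,-0.4; python3 - <<'E'
from h import *
s=telemetry.get_state();print(s["tcp_pos"],s["wrist_force"],s["ft_torque"],s["clock"],s["joint_pos"])
im=imaging.read_camera("top")
cv2.imwrite("pics/t1.png",cv2.resize(im[130:280,200:400,::-1],None,fx=4,fy=4))
E
```

```text
[0.7, -0.6, -0.4] [-0.001, -0.0, -0.001] rows>=0.0
[0.0, 0.0, 145.0] [0.0, 0.0, 0.007] rows>=3.5
[0.66260654 0.10227496 0.14959458] [ 0.54974076 -0.00205104  0.62915365] [-0.03020342 -0.03159994  0.03452067] 1.4833 [3.34878190e-02 5.31024205e-01 1.76527144e-01 1.21687871e+00
 1.08307472e-04 1.60482317e+00]
```

View pics/t1.png

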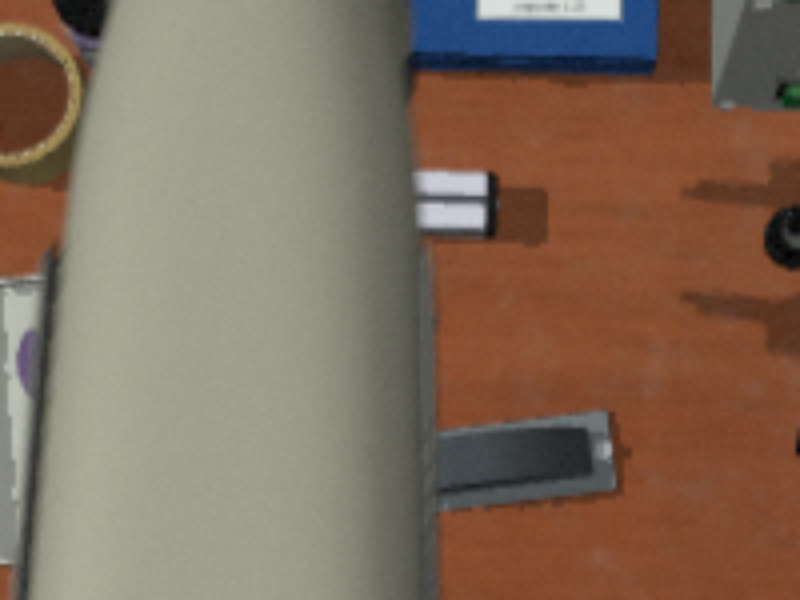

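>>> step_arm --moves '[[[0, 0, 40], [0, 0, 0.007], 55], [[0, 0, 80], [0, 0, 0.007], 55], [[0, 0, 110], [0, 0, 0.007], 55], [[0, 0, 130], [0, 0, 0.007], 55], [[0, 0, 145], [0, 0, 0.007], 55], [[0, 0, 145], [0, 0, 0.007], 55]]'

```text
clock: 2.03
tcp_pos: [0.6578, 0.1041, 0.0007]
orientation: [-0.003, 0.71, 0.705, -0.003]
wrist_force: [-0.2, 0.7, 0.1]
finger_gap: 0.0551
grip_force: 0.0
```

>>> step_arm --moves '[[[0, 0, 0], [0, 0, 0], 25], [[0, 0, 0], [0, 0, 0], 25], [[0, 0, 0], [0, 0, 0], 25], [[0, 0, 0], [0, 0, 0], 25], [[0, 0, 0], [0, 0, 0], 25], [[0, 0, 0], [0, 0, 0], 25]]' --grip_force 70

```text
clock: 2.53
tcp_pos: [0.662, 0.1042, 0.0063]
orientation: [0.0, 0.71, 0.705, 0.001]
wrist_force: [-0.1, -1.2, -0.8]
finger_gap: 0.0346
grip_force: 72.4
```

>>> step_arm --moves '[[[0, 0, -30], [0, 0, 0], 25], [[0, 0, -60], [0, 0, 0], 25], [[0, 0, -90], [0, 0, 0], 25], [[0, 0, -120], [0, 0, 0], 25], [[0, 0, -120], [0, 0, 0], 25], [[0, 0, -120], [0, 0, 0], 25], [[0, 0, -120], [0, 0, 0], 25], [[0, 0, -120], [0, 0, 0], 25]]'

```text
clock: 3.2
tcp_pos: [0.6598, 0.1041, 0.1229]
orientation: [-0.001, 0.71, 0.705, -0.002]
wrist_force: [0.8, -0.2, -4.3]
finger_gap: 0.0348
grip_force: 72.3
```

```bash
cat > ft.py <<'E'
from h import *
F=[];M=[]
for i in range(12):
    imaging.read_camera("side"); s=telemetry.get_state();F.append(s["wrist_force"]);M.append(s["ft_torque"])
print(np.mean(F,0),np.std(F,0),np.mean(M,0),np.std(M,0),s["tcp_pos"],s["clock"],s["finger_gap"])
im=imaging.read_camera("side");cv2.imwrite("pics/s%d.png"%(s["clock"]*10),im[...,::-1])
E
python3 ft.py
```

```text
[-0.03469941 -0.36237625 -4.93115121] [0.52124462 0.44753753 0.41284642] [-0.1585884  -0.01035598 -0.00021193] [0.0283147  0.02223703 0.02655492] [0.66151866 0.10416261 0.12546063] 3.8 0.03465270149683355
```

Bar A is the loaded one: 4.9 N, with its centre of mass about 32 mm to +y of the grip. I'll put it back and fetch the empty bar B first.

>>> step_arm --moves '[[[0, 0, 40], [0, 0, 0], 25], [[0, 0, 75], [0, 0, 0], 25], [[0, 0, 100], [0, 0, 0], 25], [[0, 0, 112], [0, 0, 0], 25], [[0, 0, 117], [0, 0, 0], 25], [[0, 0, 119.5], [0, 0, 0], 25], [[0, 0, 119.5], [0, 0, 0], 25], [[0, 0, 119.5], [0, 0, 0], 25]]'

```text
clock: 4.52
tcp_pos: [0.6632, 0.1042, 0.0076]
orientation: [0.001, 0.71, 0.705, 0.001]
wrist_force: [-0.6, -0.1, -4.6]
finger_gap: 0.0347
grip_force: 72.1
```

>>> step_arm --moves '[[[0, 0, 0], [0, 0, 0], 55], [[0, 0, 0], [0, 0, 0], 55], [[0, 0, 0], [0, 0, 0], 55], [[0, 0, -40], [0, 0, 0], 55], [[0, 0, -80], [0, 0, 0], 55], [[0, 0, -120], [0, 0, 0], 55], [[0, 0, -120], [0, 0, 0], 55]]'

```text
clock: 5.1
tcp_pos: [0.667, 0.1045, 0.1367]
orientation: [0.005, 0.71, 0.705, 0.006]
wrist_force: [2.3, -0.2, 0.2]
finger_gap: 0.055
grip_force: 0.0
```

```bash
python3 plan.py 580,-100,140,-10 516.5,-235,120,-10.1 516.5,-235,5,-10.1
```

```text
[-205.0, -85.0, -5.0] [0.016, -0.002, 0.168] rows>=5.3
[-144.0, -39.0, 20.0] [0.0, 0.0, 0.002] rows>=3.6
[0.0, 0.0, 115.0] [0.0, 0.0, 0.0] rows>=2.8
```

>>> step_arm --moves '[[[-205, -82, -5], [0, 0, 0.168], 60], [[-205, -82, -5], [0, 0, 0.168], 60], [[-205, -82, -5], [0, 0, 0.168], 60], [[-205, -82, -5], [0, 0, 0.168], 60], [[-205, -82, -5], [0, 0, 0.168], 60], [[-205, -82, -5], [0, 0, 0.168], 60], [[-205, -82, -5], [0, 0, 0.168], 60]]'

```text
clock: 5.68
tcp_pos: [0.5775, -0.1036, 0.1319]
orientation: [0.001, 0.768, 0.641, 0.0]
wrist_force: [-0.2, 0.2, -0.4]
finger_gap: 0.0597
grip_force: 0.0
```

>>> step_arm --moves '[[[-144, -39, 20], [0, 0, 0.002], 60], [[-144, -39, 20], [0, 0, 0.002], 60], [[-144, -39, 20], [0, 0, 0.002], 60], [[-144, -39, 20], [0, 0, 0.002], 60], [[-144, -39, 20], [0, 0, 0.002], 60], [[-144, -39, 20], [0, 0, 0.002], 60], [[-144, -39, 20], [0, 0, 0.002], 60]]'

```text
clock: 6.27
tcp_pos: [0.5155, -0.2344, 0.1112]
orientation: [0.0, 0.767, 0.642, 0.001]
wrist_force: [0.0, 0.2, -0.2]
finger_gap: 0.0604
grip_force: 0.0
```

```bash
python3 plan.py 516.5,-235,5,-10.1
```

```text
[-1.0, 1.0, 106.0] [0.001, -0.001, 0.0] rows>=2.5
```

>>> step_arm --moves '[[[-1, 1, 40], [0, 0, 0], 55], [[-1, 1, 75], [0, 0, 0], 55], [[-1, 1, 95], [0, 0, 0], 55], [[-1, 1, 106], [0, 0, 0], 55], [[-1, 1, 106], [0, 0, 0], 55], [[-1, 1, 106], [0, 0, 0], 55]]'

```text
clock: 6.77
tcp_pos: [0.5162, -0.2354, 0.0053]
orientation: [-0.0, 0.766, 0.643, 0.0]
wrist_force: [0.6, 0.3, 1.2]
finger_gap: 0.0547
grip_force: 0.0
```

>>> step_arm --moves '[[[0, 0, 0], [0, 0, 0], 25], [[0, 0, 0], [0, 0, 0], 25], [[0, 0, 0], [0, 0, 0], 25], [[0, 0, 0], [0, 0, 0], 25], [[0, 0, -40], [0, 0, 0], 25], [[0, 0, -80], [0, 0, 0], 25], [[0, 0, -120], [0, 0, 0], 25], [[0, 0, -140], [0, 0, 0], 25]]' --grip_force 70

```text
clock: 7.43
tcp_pos: [0.5172, -0.2376, 0.1506]
orientation: [0.003, 0.767, 0.642, 0.001]
wrist_force: [0.4, -0.4, -1.3]
finger_gap: 0.0346
grip_force: 71.3
```

```bash
python3 plan.py 516.5,-235,150,-10.1 540,10,180,35 525,287,150,92 525,287,120,96.7
```

```text
[2.5, -1.1, 0.6] [0.007, 0.003, -0.001] rows>=0.1
[245.0, -20.0, -30.0] [0.0, 0.0, -0.787] rows>=6.3
[236.0, 147.0, 30.0] [0.0, 0.0, -0.995] rows>=8.0
[0.0, 0.0, 30.0] [0.0, 0.0, -0.082] rows>=0.7
```

>>> step_arm --moves '[[[245, -20, -30], [0, 0, -0.787], 25], [[245, -20, -30], [0, 0, -0.787], 25], [[245, -20, -30], [0, 0, -0.787], 25], [[245, -20, -30], [0, 0, -0.787], 25], [[245, -20, -30], [0, 0, -0.787], 25], [[245, -20, -30], [0, 0, -0.787], 25], [[245, -20, -30], [0, 0, -0.787], 25], [[245, -20, -30], [0, 0, -0.787], 25]]'

```text
clock: 8.1
tcp_pos: [0.5391, 0.0105, 0.1759]
orientation: [0.001, 0.46, 0.888, 0.0]
wrist_force: [-0.5, 0.0, -0.9]
finger_gap: 0.0346
grip_force: 71.3
```

>>> step_arm --moves '[[[236, 147, 30], [0, 0, -0.995], 25], [[236, 147, 30], [0, 0, -0.995], 25], [[236, 147, 30], [0, 0, -0.995], 25], [[236, 147, 30], [0, 0, -0.995], 25], [[236, 147, 30], [0, 0, -0.995], 25], [[236, 147, 30], [0, 0, -0.995], 25], [[236, 147, 30], [0, 0, -0.995], 25], [[236, 147, 30], [0, 0, -0.995], 25]]'

```text
clock: 8.77
tcp_pos: [0.5237, 0.2898, 0.1441]
orientation: [-0.0, -0.021, 1.0, 0.001]
wrist_force: [1.1, -0.6, -0.5]
finger_gap: 0.0344
grip_force: 71.2
```

```bash
python3 plan.py 525,287,80,96.7  525,287,9.5,96.7
```

```text
[-1.0, -3.0, 64.0] [0.002, -0.0, -0.074] rows>=1.5
[0.0, 0.0, 70.0] [0.0, 0.0, 0.0] rows>=1.7
```

>>> step_arm --moves '[[[-1, -3, 40], [0, 0, -0.074], 25], [[-1, -3, 80], [0, 0, -0.074], 25], [[-1, -3, 105], [0, 0, -0.074], 25], [[-1, -3, 120], [0, 0, -0.074], 25], [[-1, -3, 125], [0, 0, -0.074], 25], [[-1, -3, 125], [0, 0, -0.074], 25], [[-1, -3, 125], [0, 0, -0.074], 25]]'

```text
clock: 9.35
tcp_pos: [0.5262, 0.2824, 0.0208]
orientation: [0.001, -0.053, 0.999, 0.0]
wrist_force: [0.6, 0.8, -0.7]
finger_gap: 0.0342
grip_force: 71.2
```

```bash
python3 plan.py 525,287,9,96.7;python3 ft.py
```

```text
[0.7, 4.7, 11.8] [0.0, 0.001, -0.011] rows>=0.3
[ 0.15377409  0.00188918 -0.89713173] [0.4610162  0.48459995 0.46865806] [-0.00462755  0.00299518  0.00866147] [0.01967923 0.02200002 0.03116441] [0.52519307 0.28304245 0.02004637] 9.95 0.03466798718914966
```

Bar B is empty. I'll lower it, release it and rise.

>>> step_arm --moves '[[[0, 3, 5], [0, 0, 0], 25], [[0, 3, 9], [0, 0, 0], 25], [[0, 3, 11], [0, 0, 0], 25], [[0, 3, 11], [0, 0, 0], 25], [[0, 3, 11], [0, 0, 0], 25]]'

```text
clock: 10.42
tcp_pos: [0.5251, 0.2864, 0.0101]
orientation: [0.001, -0.054, 0.999, 0.0]
wrist_force: [-3.0, -1.0, 10.3]
finger_gap: 0.0343
grip_force: 72.5
```

>>> step_arm --moves '[[[0, 0, 0], [0, 0, 0], 55], [[0, 0, 0], [0, 0, 0], 55], [[0, 0, 0], [0, 0, 0], 55], [[0, 0, -40], [0, 0, 0], 55], [[0, 0, -80], [0, 0, 0], 55], [[0, 0, -120], [0, 0, 0], 55], [[0, 0, -140], [0, 0, 0], 55], [[0, 0, -140], [0, 0, 0], 55]]'

```text
clock: 11.08
tcp_pos: [0.5282, 0.2872, 0.1548]
orientation: [0.005, -0.054, 0.999, 0.002]
wrist_force: [1.4, 0.7, 0.2]
finger_gap: 0.0552
grip_force: 0.0
```

```bash
python3 plan.py 525,287,150,96.7 600,200,150,45 662.5,133,120,-0.4
```

```text
[3.2, 0.1, 4.8] [0.002, 0.01, -0.009] rows>=0.1
[-64.0, -95.0, 0.0] [0.0, 0.0, 0.902] rows>=7.2
[-92.0, -3.0, 30.0] [0.0, 0.0, 0.792] rows>=6.3
```

>>> step_arm --moves '[[[-64, -95, 0], [0, 0, 0.902], 55], [[-64, -95, 0], [0, 0, 0.902], 55], [[-64, -95, 0], [0, 0, 0.902], 55], [[-64, -95, 0], [0, 0, 0.902], 55], [[-64, -95, 0], [0, 0, 0.902], 55], [[-64, -95, 0], [0, 0, 0.902], 55], [[-64, -95, 0], [0, 0, 0.902], 55], [[-64, -95, 0], [0, 0, 0.902], 55]]'

```text
clock: 11.75
tcp_pos: [0.5983, 0.198, 0.1471]
orientation: [-0.001, 0.389, 0.921, -0.001]
wrist_force: [-0.2, 0.1, -0.2]
finger_gap: 0.0554
grip_force: 0.0
```

>>> step_arm --moves '[[[-92, -3, 30], [0, 0, 0.792], 55], [[-92, -3, 30], [0, 0, 0.792], 55], [[-92, -3, 30], [0, 0, 0.792], 55], [[-92, -3, 30], [0, 0, 0.792], 55], [[-92, -3, 30], [0, 0, 0.792], 55], [[-92, -3, 30], [0, 0, 0.792], 55], [[-92, -3, 30], [0, 0, 0.792], 55], [[-92, -3, 30], [0, 0, 0.792], 55]]'

```text
clock: 12.42
tcp_pos: [0.6605, 0.1305, 0.1171]
orientation: [-0.001, 0.713, 0.701, -0.001]
wrist_force: [0.0, 0.2, 0.7]
finger_gap: 0.0549
grip_force: 0.0
```

```bash
python3 plan.py 662.5,136,5.5,0.4
```

```text
[6.0, 2.0, 112.0] [-0.002, 0.0, -0.023] rows>=2.7
```

>>> step_arm --moves '[[[6, 2, 40], [0, 0, -0.01], 55], [[6, 2, 75], [0, 0, -0.01], 55], [[6, 2, 100], [0, 0, -0.01], 55], [[6, 2, 112], [0, 0, -0.01], 55], [[6, 2, 112], [0, 0, -0.01], 55], [[6, 2, 112], [0, 0, -0.01], 55]]'

```text
clock: 12.92
tcp_pos: [0.6629, 0.1366, 0.0065]
orientation: [-0.0, 0.709, 0.706, -0.001]
wrist_force: [0.6, 0.3, 0.8]
finger_gap: 0.0548
grip_force: 0.0
```

>>> step_arm --moves '[[[0, 0, 0], [0, 0, 0], 25], [[0, 0, 0], [0, 0, 0], 25], [[0, 0, 0], [0, 0, 0], 25], [[0, 0, 0], [0, 0, 0], 25], [[0, 0, 0], [0, 0, 0], 25], [[0, 0, -40], [0, 0, 0], 25], [[0, 0, -80], [0, 0, 0], 25], [[0, 0, -110], [0, 0, 0], 25]]' --grip_force 80

```text
clock: 13.58
tcp_pos: [0.6633, 0.1367, 0.1194]
orientation: [0.0, 0.709, 0.705, 0.0]
wrist_force: [1.1, 0.1, -3.6]
finger_gap: 0.0343
grip_force: 82.3
```

>>> step_arm --moves '[[[0, 0, 0], [0, 0, 0], 25], [[0, 0, 0], [0, 0, 0], 25], [[0, 0, 0], [0, 0, 0], 25]]'

```text
clock: 13.83
tcp_pos: [0.6623, 0.1366, 0.1158]
orientation: [-0.001, 0.709, 0.705, -0.001]
wrist_force: [-0.5, -0.3, -4.7]
finger_gap: 0.0342
grip_force: 82.3
```

```bash
python3 ft.py; python3 - <<'E'
from h import *
im=imaging.read_camera("top"); cv2.imwrite("pics/t2.png",im[80:340,170:500,::-1].repeat(2,0).repeat(2,1))
# rest apex from the side view: plate centre by rays
E
python3 plan.py 498.5,37,150,8.4
```

```text
[-0.04875366 -0.06046048 -4.79109438] [0.60067808 0.44485197 0.53226656] [ 0.0118365  -0.01016777  0.00567985] [0.03003928 0.02577768 0.02188109] [0.66325702 0.13668669 0.11683371] 14.4333 0.034058585060539305
[-100.0, -164.0, -33.0] [0.0, -0.0, -0.152] rows>=4.7
```

View pics/t2.png

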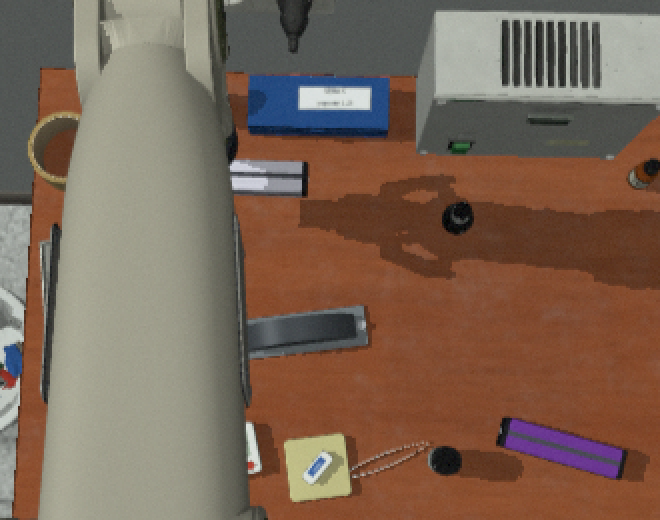

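The view shows bar A held, with the rest clear at about (315,330) in this crop. The two centre-of-mass estimates agree to about 2 mm, so I'll average longer to tighten that.

```bash
sed 's/range(12)/range(50)/' ft.py > ft50.py; python3 ft50.py; python3 plan.py 498.5,37,100,8.4
```

```text
[ 0.0188151  -0.04168886 -4.70496885] [0.49105355 0.54317866 0.53178927] [-0.00376032  0.00730244  0.00580632] [0.02843797 0.02679632 0.03103178] [0.66325915 0.13669636 0.11699495] 17.0333 0.0343787212284512
[-101.0, -164.0, 17.0] [0.0, -0.0, -0.152] rows>=4.6
```

>>> step_arm --moves '[[[-101, -164, 17], [0, 0, -0.152], 25], [[-101, -164, 17], [0, 0, -0.152], 25], [[-101, -164, 17], [0, 0, -0.152], 25], [[-101, -164, 17], [0, 0, -0.152], 25], [[-101, -164, 17], [0, 0, -0.152], 25], [[-101, -164, 17], [0, 0, -0.152], 25], [[-101, -164, 17], [0, 0, -0.152], 25], [[-101, -164, 17], [0, 0, -0.152], 25]]'

```text
clock: 17.75
tcp_pos: [0.5, 0.0364, 0.1008]
orientation: [0.001, 0.653, 0.757, 0.001]
wrist_force: [0.5, 0.3, -4.8]
finger_gap: 0.0343
grip_force: 82.6
```

```bash
python3 plan.py 498.5,37,62,8.4; python3 - <<'E'
from h import *
im=cv2.imread("pics/side0.png")[...,::-1]; im=np.ascontiguousarray(im)
hsv=cv2.cvtColor(im,cv2.COLOR_RGB2HSV).astype(int)
m=(hsv[...,1]<90)
# plate/rest silhouette in side view: extreme corners of the plate onto z=.006
c=max(cv2.findContours(m[222:285,258:348].astype(np.uint8),cv2.RETR_EXTERNAL,cv2.CHAIN_APPROX_NONE)[0],key=cv2.contourArea)[:,0]+[258,222]
for nm,k in (("left",c[:,0].argmin()),("right",c[:,0].argmax()),("bottom",c[:,1].argmax())): print(nm,c[k],ray("side",c[k],.006)*1000)
E
```

```text
[0.8, -1.6, 38.8] [0.003, 0.0, -0.0] rows>=0.9
left [266 241] [463.33687436 116.25342551   6.        ]
right [339 272] [530.44477409 -46.11289038   6.        ]
bottom [318 281] [483.31779483 -52.77674734   6.        ]
```

>>> step_arm --moves '[[[0.8, -1.6, 20], [0, 0, 0], 25], [[0, -1.6, 34], [0, 0, 0], 25], [[0, -1.6, 39], [0, 0, 0], 25], [[0, -1.6, 39], [0, 0, 0], 25], [[0, -1.6, 39], [0, 0, 0], 25]]'

```text
clock: 18.17
tcp_pos: [0.4983, 0.0366, 0.0613]
orientation: [0.0, 0.653, 0.757, 0.0]
wrist_force: [0.2, -0.4, -4.6]
finger_gap: 0.0341
grip_force: 82.6
```

```bash
python3 plan.py 498.5,36.3,56.5,8.4; python3 - <<'E'
from h import *
im=imaging.read_camera("side"); cv2.imwrite("pics/s_pre.png",cv2.resize(im[160:310,220:420,::-1],None,fx=4,fy=4))
E
```

```text
[-0.3, 0.2, 4.8] [0.001, 0.0, 0.001] rows>=0.1
```

View pics/s_pre.png

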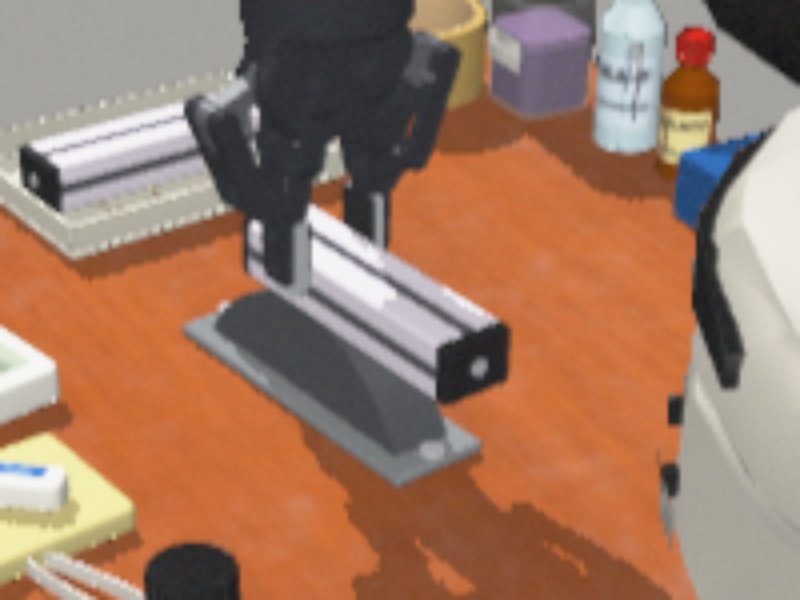

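The bar is just above the crest and aligned with it, and bar B lies flat in the tray at upper left. I'll lower it to contact.

>>> step_arm --moves '[[[0, 0, 2], [0, 0, 0], 25], [[0, 0, 3.5], [0, 0, 0], 25], [[0, 0, 4.5], [0, 0, 0], 25], [[0, 0, 4.5], [0, 0, 0], 25], [[0, 0, 4.5], [0, 0, 0], 25], [[0, 0, 4.5], [0, 0, 0], 25]]'

```text
clock: 18.72
tcp_pos: [0.4985, 0.0363, 0.0595]
orientation: [0.001, 0.653, 0.757, 0.001]
wrist_force: [-5.0, 1.1, 15.1]
finger_gap: 0.0341
grip_force: 85.4
```

>>> step_arm --moves '[[[0, 0, -1.5], [0, 0, 0], 25], [[0, 0, -1.5], [0, 0, 0], 25], [[0, 0, -1.5], [0, 0, 0], 25], [[0, 0, -1.5], [0, 0, 0], 25]]'

```text
clock: 19.05
tcp_pos: [0.4983, 0.0363, 0.0595]
orientation: [0.001, 0.653, 0.757, 0.001]
wrist_force: [-3.3, -0.0, 8.9]
finger_gap: 0.0343
grip_force: 84.3
```

>>> step_arm --moves '[[[0, 0, 0], [0, 0, 0], 38], [[0, 0, 0], [0, 0, 0], 40], [[0, 0, 0], [0, 0, 0], 44], [[0, 0, 0], [0, 0, 0], 50], [[0, 0, 0], [0, 0, 0], 56], [[0, 0, 0], [0, 0, 0], 60], [[0, 0, 0], [0, 0, 0], 60], [[0, 0, 0], [0, 0, 0], 60]]'

```text
clock: 19.72
tcp_pos: [0.4971, 0.0363, 0.0578]
orientation: [-0.0, 0.653, 0.757, -0.0]
wrist_force: [-0.3, 0.1, 0.3]
finger_gap: 0.06
grip_force: 0.0
```

```bash
python3 - <<'E'
from h import *
im=imaging.read_camera("side"); np.save("s3.npy",im);cv2.imwrite("pics/s_rel.png",cv2.resize(im[160:310,220:420,::-1],None,fx=4,fy=4))
E
```

```text
(no output)
```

View pics/s_rel.png

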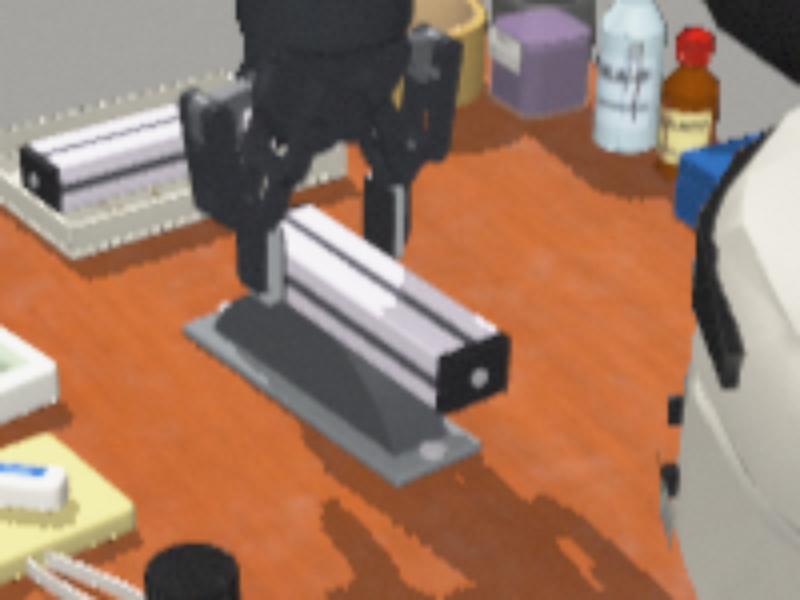

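>>> step_arm --moves '[[[0, 0, -15], [0, 0, 0], 60], [[0, 0, -45], [0, 0, 0], 60], [[0, 0, -85], [0, 0, 0], 60], [[0, 0, -125], [0, 0, 0], 60], [[0, 0, -150], [0, 0, 0], 60], [[0, 0, -150], [0, 0, 0], 60], [[0, 0, -150], [0, 0, 0], 60]]'

```text
clock: 20.35
tcp_pos: [0.4984, 0.0362, 0.2096]
orientation: [0.002, 0.653, 0.757, 0.001]
wrist_force: [-0.3, 0.1, -1.0]
finger_gap: 0.0597
grip_force: 0.0
```

```bash
python3 - <<'E'
from h import *
im=imaging.read_camera("side"); np.save("s4.npy",im);cv2.imwrite("pics/s_up.png",cv2.resize(im[195:285,255:360,::-1],None,fx=6.5,fy=6.5,interpolation=cv2.INTER_CUBIC))
E
```

```text
(no output)
```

View pics/s_up.png

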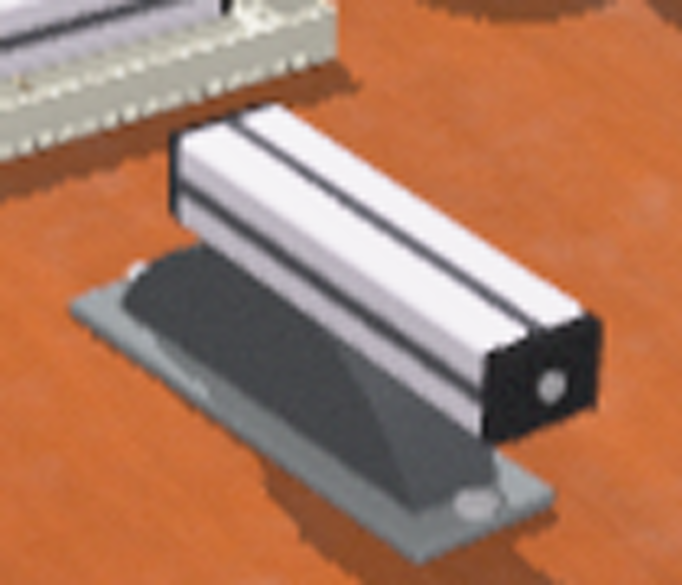

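The bar stays on the crest by itself, with the right cap at (552,385) in the crop and a slight tilt possible. I'll work out the tilt from its corners.

```bash
cat > tilt.py <<'E'
from h import *
def pose(P,U,nm):
    p=imaging.camera_params("side");K=p["camera_matrix"];T=p["pose"]
    P=np.array(P,float);U=np.array(U,float)/6.5+[255,195]-0.42
    ok,rv,tv=cv2.solvePnP(P,U,K,None,flags=cv2.SOLVEPNP_SQPNP)
    ok,rv,tv=cv2.solvePnP(P,U,K,None,rv,tv,True,cv2.SOLVEPNP_ITERATIVE)
    e=cv2.projectPoints(P,rv,tv,K,None)[0][:,0]-U
    D=np.diag([1,-1,-1]); W=T[:3,:3]@D@cv2.Rodrigues(rv)[0]; t=T[:3,:3]@D@tv[:,0]+T[:3,3]*1000
    print(nm,"centre",np.round(t,1),"yaw",round(np.degrees(np.arctan2(W[1,0],W[0,0])),2),"pitch(right end up +)",round(np.degrees(np.arcsin(W[2,0])),2),"roll",round(np.degrees(np.arcsin(W[2,1])),2),"rms",round(float(np.sqrt((e**2).mean())),2))
pose([(75,-18,-14),(75,-18,14),(75,18,14),(-75,-18,14),(-75,-18,-14),(-75,18,14),(75,18,-14),(75,0,0)],
     [(487,442),(487,351),(600,316),(176,132),(172,211),(274,102),(598,405),(552,385)],"bar")
pose([(-85,-25,0),(85,-25,0),(85,25,0)]+[(85,-25,-6),(-85,-25,-6),(85,25,-6)],
     [(70,301),(420,550),(553,488),(420,564),(71,313),(553,500)],"plate")
E
python3 tilt.py
```

```text
bar centre [507.7  11.1  59.6] yaw -83.43 pitch(right end up +) -0.48 roll -1.14 rms 0.53
plate centre [515.8  69.1 -14.5] yaw -80.02 pitch(right end up +) -1.44 roll 1.05 rms 0.24
```

```bash
python3 plan.py 430,290,230,50 240,500,230,72
```

```text
[261.0, -29.0, -22.0] [0.001, 0.0, -0.726] rows>=6.3
[281.0, 39.0, 0.0] [0.0, 0.0, -0.384] rows>=6.8
```

>>> step_arm --moves '[[[261, -29, -22], [0, 0, -0.726], 60], [[261, -29, -22], [0, 0, -0.726], 60], [[261, -29, -22], [0, 0, -0.726], 60], [[261, -29, -22], [0, 0, -0.726], 60], [[261, -29, -22], [0, 0, -0.726], 60], [[261, -29, -22], [0, 0, -0.726], 60], [[261, -29, -22], [0, 0, -0.726], 60], [[261, -29, -22], [0, 0, -0.726], 60]]'

```text
clock: 21.07
tcp_pos: [0.4281, 0.2929, 0.228]
orientation: [-0.001, 0.339, 0.941, -0.001]
wrist_force: [0.1, -0.3, 0.1]
finger_gap: 0.0599
grip_force: 0.0
```

>>> step_arm --moves '[[[281, 39, 0], [0, 0, -0.384], 60], [[281, 39, 0], [0, 0, -0.384], 60], [[281, 39, 0], [0, 0, -0.384], 60], [[281, 39, 0], [0, 0, -0.384], 60], [[281, 39, 0], [0, 0, -0.384], 60], [[281, 39, 0], [0, 0, -0.384], 60], [[281, 39, 0], [0, 0, -0.384], 60], [[281, 39, 0], [0, 0, -0.384], 60]]'

```text
clock: 21.73
tcp_pos: [0.2363, 0.5028, 0.2278]
orientation: [-0.001, 0.154, 0.988, -0.001]
wrist_force: [0.2, -1.1, 0.3]
finger_gap: 0.0601
grip_force: 0.0
```

```bash
python3 - <<'E'
from h import *
t=imaging.read_camera("top"); s=imaging.read_camera("side"); np.save("t5.npy",t); np.save("s5.npy",s)
for z in(.078,):
    hsv=cv2.cvtColor(t,cv2.COLOR_RGB2HSV).astype(int); m=(hsv[...,1]<60)&(hsv[...,2]>150)
    x0,y0,x1,y1=280,215,380,265; print("white top",rect(m[y0:y1,x0:x1],"top",z,(x0,y0)))
    print("trayed",rect(m[190:280,200:245],"top",.031,(200,190)))
up=lambda i,a,f:cv2.resize(i[a[1]:a[3],a[0]:a[2],::-1],None,fx=f,fy=f,interpolation=cv2.INTER_CUBIC)
cv2.imwrite("pics/t5.png",up(t,(180,185,380,325),4))
E
```

```text
white top (array([492.5,   0.7]), array([ 15. , 134.7]), 97.8)
trayed (array([517.7, 287.9]), array([ 74.2, 169.1]), 8.9)
```

View pics/t5.png

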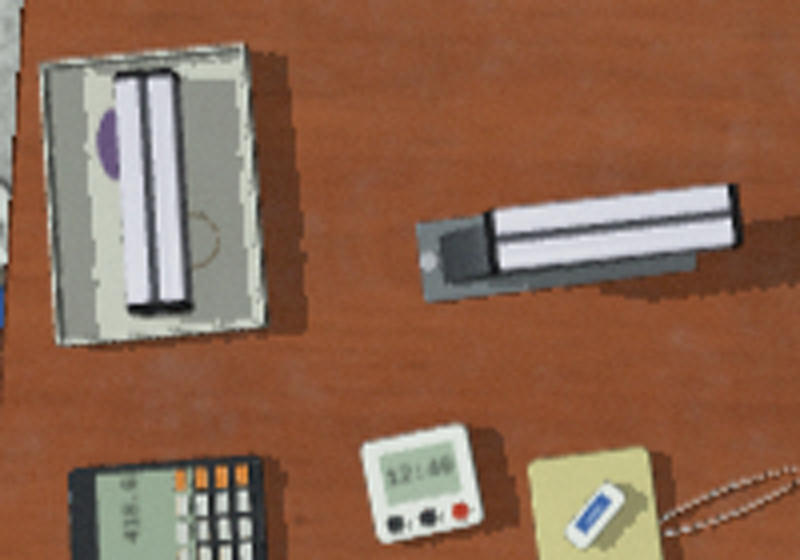

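```bash
python3 - <<'E'
from h import *
def proj(n):
    p=imaging.camera_params(n);E=np.diag([1,-1,-1,1])@np.linalg.inv(p["pose"]);return p["camera_matrix"]@E[:3]
T=np.array([(737,184),(740,247),(486,213),(491,273)])/4+[180,185]-.4
S=np.array([(600,316),(487,351),(274,102),(176,132)])/6.5+[255,195]-.42
X=cv2.triangulatePoints(proj("top"),proj("side"),T.T,S.T);X=(X[:3]/X[3]).T*1000
print(np.round(X,1)); r,l=X[:2].mean(0),X[2:].mean(0); print("R",r,"L",l,"len",np.linalg.norm(r-l),"tilt",np.degrees((r-l)[2]/150),"yaw",np.degrees(np.arctan2(*(l-r)[[1,0]])))
# control: side image before release vs now: z of both ends in vertical plane of the bar axis
E
```

```text
[[529.  -69.2  77.8]
 [492.5 -71.8  78.8]
 [509.3  76.2  80. ]
 [474.9  71.9  80.5]]
R [510.76564403 -70.51579319  78.27775912] L [492.10473302  74.00138495  80.21742722] len 145.72991007195284 tilt -0.7408986358667187 yaw 97.35765684355862
```

```bash
python3 -c "
from workcell import env
print(env.hand_in())"
```

```text
the job is handed in; nothing more can be done
None
```

I handed the job in with no verdict returned: the bar that started at the back left (4.8 N) is the loaded one and balances by itself across the rest, level to about 0.7° by my camera estimate, and the empty one (about 1 N) lies flat in the reagent tray; I left the eyepiece, canister, timer and purple look-alike alone.

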